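# Slide the steel slugs into the gravity tube magazine

## Task

Load all three round steel slugs, standing one on top of the other, into the upright tube magazine: push each one upright along the deck and in at the mouth so that it drops down the tube, and none is left standing proud of the deck. Slide them, do not lift them off the deck, and leave the bolt, the loupe and the pot magnet on the deck standing where they are.

Things in the scene. Friction and masses are not known exactly. Their poses are not given: they have to be found in the camera images.
- magazine: fixed magazine stand: a level aluminium deck on legs, top 198 mm above the bench, 220 mm along its own x (-110 to +110) by 470 mm along its own y (-250 to +220), no rim round it, with an upright steel tube under a round hole near its +y end (to the robot's left). Origin on the bench top, z up; turned by up to 0.1 rad from the world axes. The deck is smooth; friction differs from run to run
- mouth (a point): centre of the tube's mouth, in the plane of the deck top, at (0, 165, 198) mm in the magazine's frame. Bore 52 mm. Round its far (+y) half a half-round back stop of 4 mm sheet, following the bore, stands 45 mm above the deck; the -y half is open and flush with the deck. A slug is pushed in towards +y and drops once its whole foot has cleared the near lip, nearly against the back stop
- tube_floor (a point): centre of the tube's closed floor, 190 mm below the deck top, at (0, 165, 8) mm in the magazine's frame; three stacked slugs are 180 mm tall. A narrow sight slot runs down the tube's -x side
- slug_a: plain round steel slug, diameter 44 mm, 60 mm tall, 0.2 to 0.42 kg, standing upright on the deck; origin at the centre of its underside, z up its axis (its yaw means nothing). All three slugs are alike.
- slug_b: plain round steel slug, diameter 44 mm, 60 mm tall, 0.2 to 0.42 kg, standing upright on the deck; origin at the centre of its underside, z up its axis (its yaw means nothing). All three slugs are alike.
- slug_c: plain round steel slug, diameter 44 mm, 60 mm tall, 0.2 to 0.42 kg, standing upright on the deck; origin at the centre of its underside, z up its axis (its yaw means nothing). All three slugs are alike.
- bolt: loose M16 hexagon bolt, standing on its head on the deck, 24x28 mm at its head, 60 mm tall, easily knocked over; origin at the centre of its underside, z up. Not to be moved
- loupe: loose black stand loupe, a drum 37 mm across and 34 mm tall, standing on the deck; origin at the centre of its underside, z up. Not to be moved
- magnet: loose pot magnet, a disc 32 mm across with a knob, 27 mm tall in all, standing on the deck (it does not stick to anything); origin at the centre of its underside, z up. Not to be moved

How it is judged:
By the outcome, as a careful person would: the job done as asked, in the order asked, and still so for the second after the job is handed in, with the robot touching nothing.
It also fails if it takes over 61 s, if anything falls off the work surface, if the arm or the gripper's body presses on something with over 40 N, if the wrist force passes 120 N, or if a joint passes its speed limit or range.

## Robot

A 6-joint arm with a two-finger parallel gripper is mounted at the origin on a cart in front of the work surface, level with it; the furniture and walls round the work are solid. World frame = base frame: x ahead of the robot, y to its left, z up, the work surface at z = 0. Lengths are in m, angles in rad, forces in N, time in s.
With the tool pointing down it reaches from about 0.3 to 0.875 m from the base axis. Payload 6.4 kg.
Tool frame: the origin (TCP) lies at the very end of the fingers, on their centre line; the grasp point (between the pads) lies 19 mm behind it (ctrl.hold_point_z is the distance from the TCP to the grasp point, in m); y points along the fingers, x is the direction in which the jaws open and shut, and the axes are right-handed (so a half turn about y gives the same grasp; the last joint's range is limited). The gripper opens to 85 mm and grips with 20 to 120 N. Pads are 22 mm wide; open, the fingers measure 114 mm over their backs; the gripper's body (76 mm by 85 mm) begins 54 mm behind the grasp point. The pads swing forward as they close: fully open they stand 13 mm farther back than shut.
Start: joints at [-1.498, 0.181, 1.607, -0, 1.354, -0.206], TCP at [0.158, -0.553, 0.231] pointing down, gripper open.
Joint ranges: [-2.99, 2.99], [-0.89, 2.07], [0.3, 2.58], [-1.14, 4.28], [0, 2.63], [-3.12, 3.12]. Speed limits (rad/s): [2.57, 2.57, 3.01, 3.14, 3.14, 3.14].

## Interface

Orientations are given as a unit quaternion [w, x, y, z].
In Python, from bench import ctrl, imaging gives the robot as it stands.
- The arm moves only by the shell command python3 -m jog 'ROWS'. ROWS is JSON, a list of rows, each a list of 3 entries, a list of its own where there are three numbers: the shift along the tool's x, y, z in cm, then the turn, a rotation vector about the tool's x, y, z in rad, then the finger opening in cm, from 0 to 8.54. A call has 1 to 12 rows; each row shifts and turns the pose as measured when the row begins, along the tool's axes as they then stand; what a row does not reach is not made up. A row lasts 1/12 s, in which the tool goes at most 41.7 mm and 7.16 degrees, less where a joint would pass 70% of its speed; a pose out of reach is approached as far as the arm can. A call is refused whole if a number of a shift passes 4.17 or a number of a turn 0.125, either way. A call with a gripper value outside its range is refused whole. The fingers move at their own pace and stop on an object; the grip force is fixed at half the most. Time passes only in rows, so rows that do not move let the fingers close. It gives the time, the measured TCP pose, the force and the opening at its end, in the units of the state.
- ctrl.get_obs(): the state, without advancing time (a new reading comes with each control period).
- imaging.camera(name): name is "side" or "top"; returns a dict with "frame" (384x512x3 uint8, red, green, blue), "depth" (384x512 float32, m along the optical axis (not along the pixel's ray), 0 where there is no reading), "K" (3x3 intrinsics, pixels), "R" (3x3) and "t" (3): a world point X has camera coordinates R X + t. Camera axes: x right, y down, z forward; pixel columns grow to the right and rows downward; lengths in m; the calibration is good to about 2 mm. A picture is of the moment at which its call begins.
- ctrl.hand_in(): hands the job in, once; it reports no verdict.
The state is a dict: "time_s": time; "q": joint angles; "dq": joint speeds; "joint_efforts": joint torques, N m; "eef_pos": TCP position; "eef_rot": TCP orientation; "wrist_force": force on the tool from outside, world axes, zero at the start; "torque": the same for the moment, N m; "opening": opening from 0.0 (shut) to 1.0 (fully open).
Only numpy, scipy, OpenCV 4.12 (cv2) and the standard library are available. Lean on these libraries where they do the work, as an engineer would, in place of code of your own. Each camera call takes 0.05 s, during which the arm holds its last target. There are 200 camera calls.

## Working session

There is one attempt and no reset: what is moved stays moved. The work goes in short steps, Python scripts to look and compute and a shell command to move; the robot and the scene stay as the last step left them, time stands still between calls to the robot, and variables do not carry over. Pictures are saved under pics/ and viewed, about 8 in all and at most 12, crops included, and the job is handed in when it is done.

```bash
mkdir -p pics; python3 - <<'E'
from bench import ctrl, imaging
import cv2, numpy as np
o=ctrl.get_obs(); print(o['time_s'],o['eef_pos'],o['eef_rot'],o['opening'],ctrl.hold_point_z)
for n in('top','side'):
    c=imaging.camera(n); cv2.imwrite(f'pics/{n}0.png',c['frame'][:,:,::-1]); np.savez(f'pics/{n}0.npz',**c)
    print(n,c['K'].round(1).tolist(),c['R'].round(3).tolist(),c['t'].round(3).tolist())
E
python3 -c "
import cv2,numpy as np
cv2.imwrite('pics/both0.png',cv2.resize(np.hstack([cv2.imread('pics/top0.png'),cv2.imread('pics/side0.png')]),(800,300)))"
```

```text
0.0 [ 0.15823719 -0.55221711  0.23037997] [ 0.56510972 -0.56415635  0.42607309 -0.42525327] 1.0008432123715527 0.0187
top [[458.6, 0.0, 251.2], [0.0, 458.6, 188.8], [0.0, 0.0, 1.0]] [[0.025, -0.999, 0.023], [-0.987, -0.028, -0.158], [0.158, -0.019, -0.987]] [-0.168, 0.523, 0.909]
side [[397.0, 0.0, 254.8], [0.0, 397.0, 191.8], [0.0, 0.0, 1.0]] [[-0.906, -0.423, -0.024], [-0.246, 0.572, -0.782], [0.345, -0.703, -0.623]] [0.413, 0.32, 0.656]
```

View pics/top0.png

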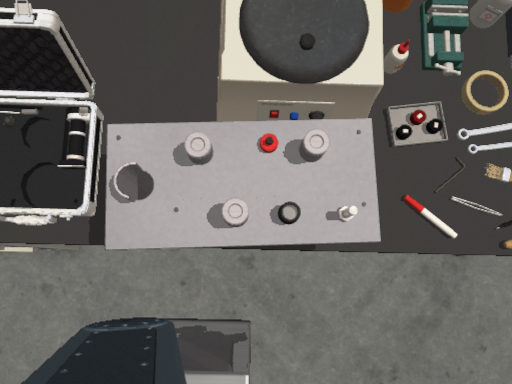

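View pics/side0.png

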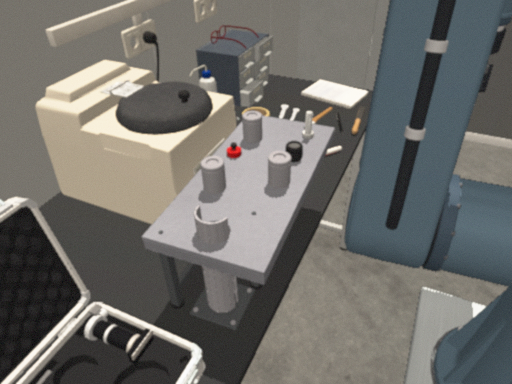

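The top view shows slugs at about (199,146), (315,144) and (235,211). The magnet is at (269,143), the loupe at (289,212), the bolt at (347,213) and the mouth at about (133,182). The side view agrees: cooker behind the deck (+x), case beyond the tube end.

```bash
cat > h.py <<'E'
import numpy as np, cv2
from bench import ctrl, imaging
def cloud(c):
    v,u=np.mgrid[:384,:512]; d=c['depth']; K=c['K']
    P=np.stack([(u-K[0,2])/K[0,0]*d,(v-K[1,2])/K[1,1]*d,d],-1)
    W=(P-c['t'])@c['R']; W[d==0]=np.nan; return W
def blobs(c,lo,hi,box,amin=20):
    W=cloud(c); x0,x1,y0,y1=box
    m=(W[...,2]>lo)&(W[...,2]<hi)&(W[...,0]>x0)&(W[...,0]<x1)&(W[...,1]>y0)&(W[...,1]<y1)
    n,L,s,_=cv2.connectedComponentsWithStats(m.astype(np.uint8)*255)
    out=[]
    for i in range(1,n):
        if s[i,4]<amin: continue
        p=W[L==i]; e=cv2.minEnclosingCircle(p[:,:2].astype(np.float32))
        out.append((np.round(e[0],4).tolist(),round(e[1],4),np.round(p.mean(0),4).tolist(),int(s[i,4])))
    return out
E
python3 - <<'E'
from h import *
c=dict(np.load('pics/top0.npz')); W=cloud(c)
m=(np.abs(W[...,2]-.198)<.005)
n,L,s,_=cv2.connectedComponentsWithStats(m.astype(np.uint8)); i=1+s[1:,4].argmax(); p=W[L==i]
print('deckz',np.median(p[:,2]))
r=cv2.minAreaRect((p[:,:2]*1000).astype(np.float32)); print(r, cv2.boxPoints(r).round(1).tolist())
x0,y0=p[:,:2].min(0);x1,y1=p[:,:2].max(0); B=(x0-.01,x1+.01,y0,y1)
for lo,hi in((.21,.30),(.252,.275),(.235,.25)):
    print(lo); [print(b) for b in blobs(c,lo,hi,B)]
q=W[(W[...,0]>x1)&(W[...,0]<x1+.3)&(W[...,1]>y0-.1)&(W[...,1]<y1+.1)]
print('cooker zmax', np.nanmax(q[:,2]), 'case', np.nanmax(W[:220,:100,2]))
k=W[95,250];print('cooker front top',k, W[60,240],W[50,310])
print('case edge', W[110,97],W[200,90],W[60,80])
E
```

```text
deckz 0.19702581084399254
((515.3455200195312, -134.98849487304688), (220.91473388671875, 471.2039794921875), 3.1998844146728516) [[391.8999938964844, 94.0999984741211], [418.20001220703125, -376.3999938964844], [638.7999877929688, -364.1000061035156], [612.5, 106.4000015258789]]
0.21
([0.5751, -0.2552], 0.0226, [0.5715, -0.2526, 0.2501], 711)
([0.5644, -0.0608], 0.0222, [0.5608, -0.0622, 0.2509], 702)
([0.5833, -0.1797], 0.0158, [0.5825, -0.1791, 0.2149], 174)
([0.5048, 0.0454], 0.0302, [0.5111, 0.0614, 0.2321], 351)
([0.4574, -0.1253], 0.0221, [0.4559, -0.1253, 0.2544], 626)
([0.4608, -0.2155], 0.018, [0.4601, -0.2148, 0.2277], 382)
([0.4634, -0.3135], 0.0079, [0.4622, -0.3113, 0.2452], 134)
0.252
([0.5753, -0.2553], 0.0224, [0.5748, -0.2547, 0.2559], 538)
([0.5646, -0.0607], 0.0221, [0.564, -0.0608, 0.2561], 550)
([0.4574, -0.1255], 0.0221, [0.4572, -0.1251, 0.2562], 576)
([0.4635, -0.3137], 0.0079, [0.4633, -0.3134, 0.2563], 74)
0.235
([0.5699, -0.2511], 0.0209, [0.5602, -0.246, 0.2424], 62)
([0.5581, -0.063], 0.0205, [0.5486, -0.0677, 0.2425], 54)
([0.5048, 0.0454], 0.0302, [0.5088, 0.0619, 0.2411], 183)
([0.4624, -0.3116], 0.0073, [0.461, -0.3085, 0.2429], 20)
cooker zmax 0.30284662068559015 case 0.31292958025791107
cooker front top [ 0.68443994 -0.14499999  0.16613655] [ 0.72320776 -0.12528716  0.23085747] [ 0.7284683  -0.2420706   0.26678677]
case edge [0.68399482 0.1742528  0.05139925] [0.49469505 0.17759141 0.03949142] [0.74410008 0.17661917 0.16246441]
```

```bash
cat >> h.py <<'E'
from scipy.spatial.transform import Rotation as Rn
YAW=.0558; M=Rn.from_euler('z',YAW); O=np.array([.5145,-.120,0])
def mag(p): return M.inv().apply(np.array(p)-O)*1000      # world m -> magazine mm
def world(p): return M.apply(np.array(p)/1000)+O
def plan(*pts):   # magazine mm waypoints for the TCP -> cm shifts in tool axes, after turning to mag axes
    o=ctrl.get_obs(); w,x,y,z=o['eef_rot']; T=Rn.from_quat([x,y,z,w])
    best=None
    for s in(0,np.pi):
        G=M*Rn.from_euler('xz',[np.pi,s]); rv=(T.inv()*G).as_rotvec()
        if best is None or np.linalg.norm(rv)<np.linalg.norm(best[0]): best=(rv,G)
    rv,G=best; print('t',round(o['time_s'],2),'tcp mag',mag(o['eef_pos']).round(1),'rot left',rv.round(3),'op',round(o['opening'],2),'F',np.round(o['wrist_force'],1),'q6',round(o['q'][5],2))
    p=np.array(o['eef_pos'])
    for t in pts:
        t=world(t); print('cm',(G.inv().apply(t-p)*100).round(2)); p=t
E
python3 -c "
from h import *
plan((53,56,330),(53,56,208))"
```

```text
t 0.1 tcp mag [-379.8 -411.7  230.5] rot left [-1.308 -1.043 -1.044] op 1.0 F [ 0.4 -0.2  0.4] q6 -0.21
cm [ 43.28 -46.77  -9.95]
cm [ 0.  -0.  12.2]
```

```bash
sed -i "s/G=M\*Rn.from_euler('xz',\[np.pi,s\])/G=M*Rn.from_euler('z',s)*Rn.from_euler('x',-np.pi\/2)/" h.py
python3 -c "
from h import *
plan((53,56,330),(53,56,208))"
```

```text
t 0.1 tcp mag [-379.8 -411.7  230.5] rot left [-1.000e-03 -1.348e+00 -1.000e-03] op 1.0 F [ 0.4 -0.2  0.4] q6 -0.21
cm [43.28 -9.95 46.77]
cm [ 0.  12.2 -0. ]
```

```bash
python3 -m jog '[[[0,-1,0],[0,-0.122,0],8.5],[[0,-1,0],[0,-0.122,0],8.5],[[0,-1,0],[0,-0.122,0],8.5],[[0,-1,0],[0,-0.122,0],8.5],[[0,-1,0],[0,-0.122,0],8.5],[[0,-1,0],[0,-0.122,0],8.5],[[0,-1,0],[0,-0.122,0],8.5],[[0,-1,0],[0,-0.122,0],8.5],[[0,-1,0],[0,-0.122,0],8.5],[[0,-1,0],[0,-0.122,0],8.5],[[0,-1,0],[0,-0.122,0],8.5]]'; python3 -c "
from h import *
plan((53,56,330),(53,56,208))"
```

```text
time_s: 1.02
eef_pos: [0.1579, -0.5479, 0.3354]
eef_rot: [0.714, -0.699, -0.029, 0.029]
wrist_force: [-1.0, 0.2, -0.5]
opening: 0.994
t 1.02 tcp mag [-379.9 -407.4  335.4] rot left [-0.021  0.027 -0.   ] op 0.99 F [-1.   0.2 -0.5] q6 -1.58
cm [43.29  0.54 46.34]
cm [ 0.  12.2 -0. ]
```

```bash
python3 -m jog '[[[2.7,0,2.9],[-0.01,0.01,0],8.5],[[2.7,0,2.9],[0,0.01,0],8.5],[[2.7,0,2.9],[0,0,0],8.5],[[2.7,0,2.9],[0,0,0],8.5],[[2.7,0,2.9],[0,0,0],8.5],[[2.7,0,2.9],[0,0,0],8.5],[[2.7,0,2.9],[0,0,0],8.5],[[2.7,0,2.9],[0,0,0],8.5],[[2.7,0,2.9],[0,0,0],8.5],[[2.7,0,2.9],[0,0,0],8.5],[[2.7,0,2.9],[0,0,0],8.5],[[2.7,0,2.9],[0,0,0],8.5]]'; python3 -c "
from h import *
plan((53,56,330),(53,56,208))"
```

```text
time_s: 2.02
eef_pos: [0.4619, -0.1668, 0.3357]
eef_rot: [0.711, -0.703, -0.019, 0.021]
wrist_force: [0.6, 0.3, 0.9]
opening: 0.994
t 2.02 tcp mag [-55.2 -43.8 335.7] rot left [-0.012  0.    -0.003] op 0.99 F [0.6 0.3 0.9] q6 -0.65
cm [10.82  0.57  9.98]
cm [ 0.  12.2 -0. ]
```

```bash
python3 -m jog '[[[2.7,0.1,2.5],[-0.01,0,0],8.5],[[2.7,0.1,2.5],[0,0,0],8.5],[[2.7,0.1,2.5],[0,0,0],8.5],[[2.7,0.1,2.5],[0,0,0],8.5],[[0,0,0],[0,0,0],8.5]]'; python3 -c "
from h import *
plan((53,56,208))"
```

```text
time_s: 2.43
eef_pos: [0.5698, -0.0472, 0.3297]
eef_rot: [0.708, -0.705, -0.021, 0.024]
wrist_force: [-1.4, 0.1, -0.4]
opening: 0.993
t 2.43 tcp mag [ 59.3  69.6 329.7] rot left [-0.004  0.007 -0.003] op 0.99 F [-1.4  0.1 -0.4] q6 -0.36
cm [-0.63 12.17 -1.36]
```

```bash
python3 -m jog '[[[-0.6,0,-1.3],[0,0,0],8.5],[[0,1,0],[0,0,0],8.5],[[0,2.5,0],[0,0,0],8.5],[[0,2.5,0],[0,0,0],8.5],[[0,1.2,0],[0,0,0],8.5],[[0,0,0],[0,0,0],8.5]]'; python3 - <<'E'
from h import *
plan((53,56,208))
c=imaging.camera('side'); cv2.imwrite('pics/s1.png',cv2.resize(c['frame'][80:320,100:420,::-1],(800,600)))
E
```

```text
time_s: 2.93
eef_pos: [0.5618, -0.0629, 0.2516]
eef_rot: [0.708, -0.705, -0.02, 0.024]
wrist_force: [-0.7, -0.2, -0.5]
opening: 1.001
t 2.93 tcp mag [ 50.4  54.4 251.6] rot left [-0.004  0.007 -0.006] op 1.0 F [-0.7 -0.2 -0.5] q6 -0.39
cm [0.26 4.36 0.16]
```

View pics/s1.png

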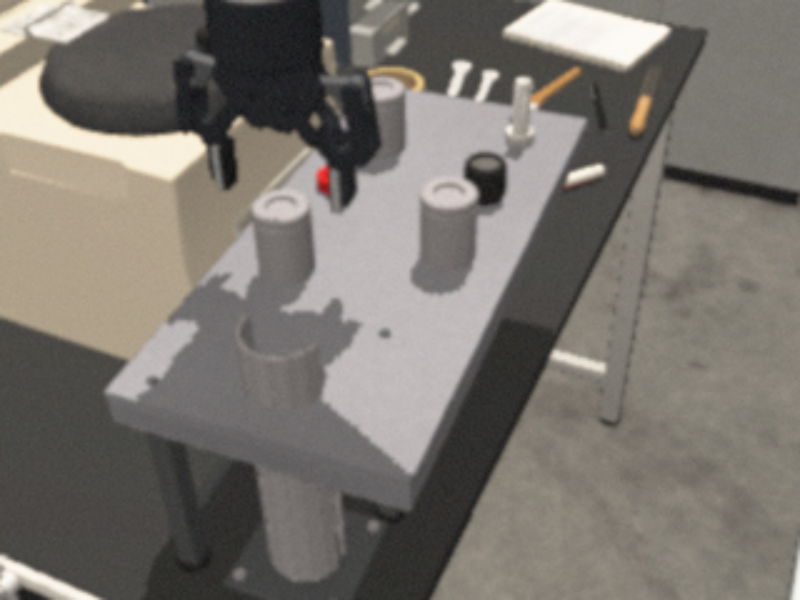

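Fingers straddle slug A (283,230 in the crop), with the tips at about (220,165) and (340,185), still above the top. I'll lower, then narrow loosely.

```bash
python3 -m jog '[[[0.2,1.2,0.1],[0,0,0],8.5],[[0,1.4,0],[0,0,0],8.5],[[0,1.0,0],[0,0,0],7.5],[[0,0,0],[0,0,0],5.2],[[0,0,0],[0,0,0],5.2],[[0,0,0],[0,0,0],5.2],[[0,0,0],[0,0,0],5.2]]'; python3 - <<'E'
from h import *
plan((-4,56,210))
E
```

```text
time_s: 3.57
eef_pos: [0.565, -0.0655, 0.2181]
eef_rot: [0.707, -0.707, -0.021, 0.02]
wrist_force: [0.4, -0.1, -0.2]
opening: 0.61
t 3.57 tcp mag [ 53.5  51.6 218.1] rot left [-0.001  0.002  0.001] op 0.61 F [ 0.4 -0.1 -0.2] q6 -0.38
cm [-5.75  0.81  0.44]
```

```bash
python3 -m jog '[[[0,0.5,0.4],[0,0,0],5.2],[[0,0.2,0],[0,0,0],5.2],[[-0.5,0,0],[0,0,0],5.2],[[-0.8,0,0],[0,0,0],5.2],[[-0.8,0,0],[0,0,0],5.2],[[-0.8,0,0],[0,0,0],5.2],[[-0.8,0,0],[0,0,0],5.2],[[-0.8,0,0],[0,0,0],5.2],[[-0.5,0,0],[0,0,0],5.2],[[-0.3,0,0],[0,0,0],5.2],[[0,0,0],[0,0,0],5.2]]'; python3 - <<'E'
from h import *
plan((-4,56,210))
E
```

```text
time_s: 4.48
eef_pos: [0.5075, -0.0644, 0.2129]
eef_rot: [-0.706, 0.707, 0.023, -0.018]
wrist_force: [0.8, 0.4, -0.4]
opening: 0.606
t 4.48 tcp mag [ -3.9  55.9 212.9] rot left [0.001 0.002 0.008] op 0.61 F [ 0.8  0.4 -0.4] q6 -0.42
cm [-0.01  0.29  0.01]
```

```bash
python3 -m jog '[[[0.4,0,0],[0,0,0],5.2],[[0,-1,0],[0,0,0],5.2],[[0,-2.5,0],[0,0,0],5.2],[[0,-2.5,0],[0,0,0],5.2],[[0,-0.5,-0.5],[0,0,0],4.5],[[0,0,-1.5],[0,0,0],2.6],[[0,0,-1],[0,0,0],2.6],[[0,0,0],[0,0,0],2.6],[[0,0,0],[0,0,0],2.6]]'; python3 - <<'E'
from h import *
plan((1,21,212),(0,145,212))
c=imaging.camera('top'); [print(mag(list(b[0])+[.2])[:2],b) for b in blobs(c,.25,.265,(.4,.64,-.35,.1))]
cv2.imwrite('pics/t2.png',c['frame'][100:260,90:400,::-1])
E
```

```text
time_s: 5.23
eef_pos: [0.5136, -0.0957, 0.2824]
eef_rot: [-0.707, 0.707, 0.022, -0.019]
wrist_force: [-0.7, 0.2, 0.3]
opening: 0.307
t 5.23 tcp mag [  0.5  24.3 282.4] rot left [0.001 0.003 0.005] op 0.31 F [-0.7  0.2  0.3] q6 -0.47
cm [ 0.05  7.04 -0.33]
cm [-0.1  0.  12.4]
[  52.86559118 -138.36372093] ([0.575, -0.2552], 0.0224, [0.5746, -0.2546, 0.2559], 551)
[-4.81200195 64.46871053] ([0.5061, -0.0559], 0.0192, [0.5031, -0.0559, 0.2563], 218)
[-57.32902361  -2.50660161] ([0.4574, -0.1257], 0.0222, [0.4562, -0.127, 0.256], 522)
[ -61.5293631  -190.66519734] ([0.4637, -0.3138], 0.0079, [0.4632, -0.3131, 0.2562], 77)
```

View pics/t2.png

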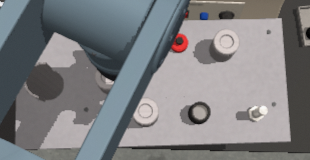

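```bash
python3 -m jog '[[[0,1.5,-0.3],[0,0,0],2.6],[[0,2.5,0],[0,0,0],2.6],[[0,2,0],[0,0,0],2.6],[[0,0.8,0],[0,0,0],2.6],[[-0.1,0,0.4],[0,0,0],2.6],[[0,0,0.8],[0,0,0],2.6],[[0,0,0.8],[0,0,0],2.6],[[0,0,0.8],[0,0,0],2.6],[[0,0,0.8],[0,0,0],2.6]]'; python3 - <<'E'
from h import *
plan((0,121,212))
E
```

```text
time_s: 6.03
eef_pos: [0.5122, -0.0611, 0.2128]
eef_rot: [-0.706, 0.708, 0.023, -0.018]
wrist_force: [-0.5, -1.2, -0.0]
opening: 0.305
t 6.03 tcp mag [  1.   58.9 212.8] rot left [0.004 0.002 0.007] op 0.3 F [-0.5 -1.2 -0. ] q6 -0.41
cm [-0.1   0.08  6.21]
```

```bash
python3 -m jog '[[[-0.1,0,0.8],[0,0,0.005],2.6],[[0,0,0.8],[0,0,0],2.6],[[0,0,0.8],[0,0,0],2.6],[[0,0,0.8],[0,0,0],2.6],[[0,0,0.8],[0,0,0],2.6],[[0,0,0.6],[0,0,0],2.6],[[0,0,0.4],[0,0,0],2.6],[[0,0,0.2],[0,0,0],2.6],[[0,0,0],[0,0,0],2.6]]'; python3 - <<'E'
from h import *
plan((0,121,212))
c=imaging.camera('side'); cv2.imwrite('pics/s3.png',cv2.resize(c['frame'][130:290,130:330,::-1],(600,480)))
E
```

```text
time_s: 6.78
eef_pos: [0.5079, -0.0011, 0.2143]
eef_rot: [-0.705, 0.708, 0.023, -0.021]
wrist_force: [0.6, -0.2, 0.3]
opening: 0.301
t 6.78 tcp mag [1.000e-01 1.191e+02 2.143e+02] rot left [0.005 0.006 0.003] op 0.3 F [ 0.6 -0.2  0.3] q6 -0.29
cm [-0.01  0.23  0.19]
```

View pics/s3.png

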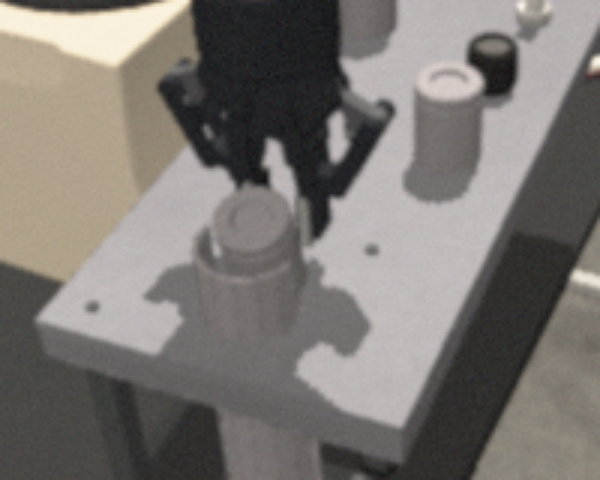

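Slug A stands at the mouth, inside the back stop (top at 253,222), with the fingers behind it. I'll keep pushing slowly.

```bash
python3 -m jog '[[[0,0.1,0.4],[0,0,0],2.6],[[0,0,0.5],[0,0,0],2.6],[[0,0,0.5],[0,0,0],2.6],[[0,0,0.4],[0,0,0],2.6],[[0,0,0.2],[0,0,0],2.6],[[0,0,0],[0,0,0],2.6],[[0,0,0],[0,0,0],2.6]]'; python3 - <<'E'
from h import *
plan((0,139,212))
c=imaging.camera('side'); cv2.imwrite('pics/s4.png',cv2.resize(c['frame'][130:290,130:330,::-1],(600,480)))
W=cloud(c); m=W.reshape(-1,3); g=np.array([mag(p) for p in m]); s=(np.hypot(g[:,0],g[:,1]-165)<18)
print(np.sort(g[s][:,2])[::25].round(0))
E
```

```text
time_s: 7.42
eef_pos: [0.5052, 0.0204, 0.2108]
eef_rot: [-0.706, 0.708, 0.021, -0.021]
wrist_force: [-0.3, -0.4, -0.1]
opening: 0.307
t 7.42 tcp mag [ -1.4 140.7 210.8] rot left [ 0.003  0.004 -0.001] op 0.31 F [-0.3 -0.4 -0.1] q6 -0.25
cm [ 0.14 -0.12 -0.17]
[217. 263. 281. 286. 289. 292. 295. 298. 301. 304. 307. 310. 312. 314.
 316. 318. 320. 321. 342. 345. 348. 351. 354. 357. 359. 362. 364. 367.
 370. 372. 375. 377. 380. 383. 384. 385. 386. 387. 389. 391. 393. 395.
 403. 406. 409. 410. 413. 417. 420. 422. 424. 426. 429. 431. 433. 435.
 437. 439. 441. 443. 446. 448. 450. 452. 454. 456. 457. 459. 461. 463.
 465. 467. 469. 471. 473. 475. 476. 479.]
```

View pics/s4.png

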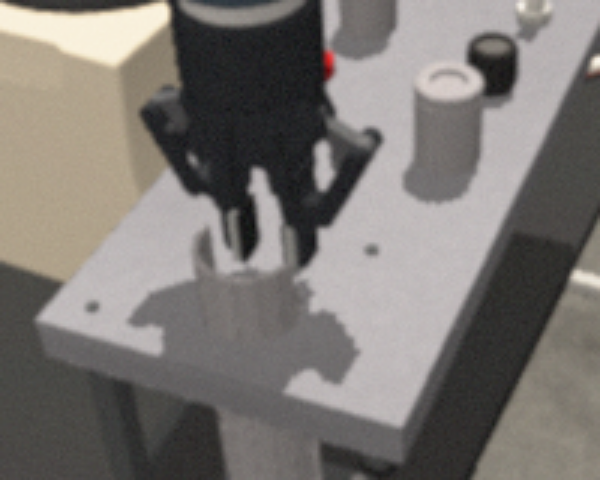

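Slug A has dropped into the tube: the mouth is empty, with only the stop at (245,270). Next is slug B.

```bash
python3 -m jog '[[[0,-0.5,-1.5],[0,0,0],3],[[0,-2.5,-1.5],[0,0,0],5],[[0,-2.5,-1.5],[0,0,0],8.5],[[-1,-1.5,-2],[0,0,0],8.5],[[-1.5,0,-2.5],[0,0,0],8.5],[[-1.5,0,-2],[0,0,0],8.5],[[-0.8,0,-1],[0,0,0],8.5],[[0,0,0],[0,0,0],8.5],[[0,0,0],[0,0,0],8.5]]'; python3 - <<'E'
from h import *
plan((-57,-2.5,212))
E
```

```text
time_s: 8.22
eef_pos: [0.4635, -0.1057, 0.2855]
eef_rot: [-0.706, 0.707, 0.023, -0.022]
wrist_force: [0.5, 0.0, 0.3]
opening: 0.995
t 8.22 tcp mag [-50.1  17.1 285.5] rot left [0.002 0.007 0.001] op 1.0 F [0.5 0.  0.3] q6 -0.54
cm [-0.69  7.35 -1.96]
```

```bash
python3 -m jog '[[[-0.6,0,-1.6],[0,0,0],8.5],[[0,0,-0.2],[0,0,0],8.5],[[0,0,0],[0,0,0],8.5],[[0,1.5,0],[0,0,0],8.5],[[0,2.2,0],[0,0,0],8.5],[[0,2,0],[0,0,0],8.5],[[0,0.7,0],[0,0,0],8.5],[[0,0,0],[0,0,0],8.5]]'; python3 - <<'E'
from h import *
plan((-57,-2.5,212))
E
```

```text
time_s: 8.88
eef_pos: [0.463, -0.1181, 0.2205]
eef_rot: [0.707, -0.706, -0.026, 0.022]
wrist_force: [-0.5, -0.1, 0.2]
opening: 0.996
t 8.88 tcp mag [-51.3   4.8 220.5] rot left [-0.001  0.011  0.006] op 1.0 F [-0.5 -0.1  0.2] q6 -0.57
cm [-0.57  0.85 -0.73]
```

```bash
python3 -m jog '[[[-0.6,0.4,-0.7],[0,0.01,0],8.5],[[0,0.3,0],[0,0,0],8.5],[[0,0,0],[0,0,0],7],[[0,0,0],[0,0,0],5.2],[[0,0,0],[0,0,0],5.2],[[0,0,0],[0,0,0],5.2]]'; python3 - <<'E'
from h import *
plan((-57,-2.5,212),(4,-2.5,212))
E
```

```text
time_s: 9.38
eef_pos: [0.4591, -0.1258, 0.2163]
eef_rot: [-0.707, 0.707, 0.024, -0.017]
wrist_force: [-0.1, -0.5, -0.2]
opening: 0.61
t 9.38 tcp mag [-55.7  -2.7 216.3] rot left [0.001 0.002 0.01 ] op 0.61 F [-0.1 -0.5 -0.2] q6 -0.58
cm [-0.13  0.43  0.02]
cm [ 6.1 -0.   0. ]
```

```bash
python3 -m jog '[[[0.3,0.3,0],[0,0,0.005],5.2],[[0.7,0,0],[0,0,0],5.2],[[0.8,0,0],[0,0,0],5.2],[[0.8,0,0],[0,0,0],5.2],[[0.8,0,0],[0,0,0],5.2],[[0.8,0,0],[0,0,0],5.2],[[0.8,0,0],[0,0,0],5.2],[[0.5,0,0],[0,0,0],5.2],[[0.3,0,0],[0,0,0],5.2],[[0,0,0],[0,0,0],5.2]]'; python3 - <<'E'
from h import *
plan((4,-2.5,212))
E
```

```text
time_s: 10.22
eef_pos: [0.5228, -0.1223, 0.2135]
eef_rot: [-0.706, 0.707, 0.021, -0.02]
wrist_force: [-3.4, -0.8, 3.3]
opening: 0.608
t 10.22 tcp mag [  8.1  -2.7 213.5] rot left [0.001 0.002 0.   ] op 0.61 F [-3.4 -0.8  3.3] q6 -0.51
cm [-0.41  0.15  0.02]
```

```bash
python3 -m jog '[[[-0.4,0,0],[0,0,0],5.2],[[0,0,0],[0,0,0],5.2],[[0,0,-0.8],[0,0,0],5.2],[[0,0,-1],[0,0,0],5.2],[[0,0,-0.8],[0,0,0],5.2],[[0,0,-0.4],[0,0,0],5.2],[[0,0,0],[0,0,0],4],[[0,0,0],[0,0,0],2.6],[[0,0,0],[0,0,0],2.6],[[0,0,0],[0,0,0],2.6]]'; python3 - <<'E'
from h import *
plan((4,-36,212),(0,121,212))
E
```

```text
time_s: 11.05
eef_pos: [0.5214, -0.157, 0.2139]
eef_rot: [-0.706, 0.707, 0.022, -0.018]
wrist_force: [-0.5, 0.3, 0.0]
opening: 0.302
t 11.05 tcp mag [  4.9 -37.4 213.9] rot left [ 0.002 -0.     0.006] op 0.3 F [-0.5  0.3  0. ] q6 -0.57
cm [-0.09  0.19  0.14]
cm [-0.4  0.  15.7]
```

```bash
python3 -m jog '[[[0,0.1,0.4],[0,0,0],2.6],[[-0.1,0,0.8],[0,0,0],2.6],[[0,0,0.8],[0,0,0],2.6],[[-0.1,0,0.9],[0,0,0],2.6],[[0,0,0.9],[0,0,0],2.6],[[-0.1,0,0.9],[0,0,0],2.6],[[0,0,0.9],[0,0,0],2.6],[[-0.1,0,0.9],[0,0,0],2.6],[[0,0,0.8],[0,0,0],2.6],[[0,0,0.6],[0,0,0],2.6],[[0,0,0.4],[0,0,0],2.6]]'; python3 - <<'E'
from h import *
plan((0,121,212))
E
```

```text
time_s: 11.97
eef_pos: [0.5119, -0.0655, 0.2131]
eef_rot: [-0.705, 0.709, 0.023, -0.018]
wrist_force: [-0.3, -1.9, 0.3]
opening: 0.303
t 11.97 tcp mag [  0.4  54.6 213.1] rot left [0.005 0.002 0.007] op 0.3 F [-0.3 -1.9  0.3] q6 -0.41
cm [-0.04  0.11  6.64]
```

```bash
python3 -m jog '[[[0,0.1,0.7],[0.003,0,0.005],2.6],[[0,0,0.8],[0,0,0],2.6],[[0,0,0.8],[0,0,0],2.6],[[0,0,0.8],[0,0,0],2.6],[[0,0,0.8],[0,0,0],2.6],[[0,0,0.8],[0,0,0],2.6],[[0,0,0.6],[0,0,0],2.6],[[0,0,0.4],[0,0,0],2.6],[[0,0,0.2],[0,0,0],2.6],[[0,0,0],[0,0,0],2.6]]'; python3 - <<'E'
from h import *
plan((0,140,212))
c=imaging.camera('side'); cv2.imwrite('pics/s5.png',cv2.resize(c['frame'][130:290,130:330,::-1],(600,480)))
E
```

```text
time_s: 12.8
eef_pos: [0.5092, -0.0006, 0.2139]
eef_rot: [-0.705, 0.708, 0.022, -0.019]
wrist_force: [0.6, -1.0, -0.0]
opening: 0.304
t 12.8 tcp mag [  1.3 119.5 213.9] rot left [0.005 0.002 0.004] op 0.3 F [ 0.6 -1.  -0. ] q6 -0.29
cm [-0.13  0.19  2.05]
```

View pics/s5.png

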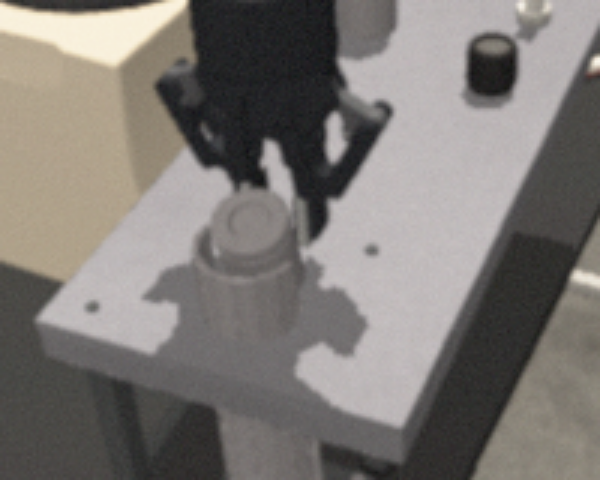

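Slug B stands at the mouth (top at 250,224) just as A did, so I'll finish the push the same way.

```bash
python3 -m jog '[[[-0.1,0.1,0.4],[0,0,0],2.6],[[0,0,0.5],[0,0,0],2.6],[[0,0,0.5],[0,0,0],2.6],[[0,0,0.4],[0,0,0],2.6],[[0,0,0.2],[0,0,0],2.6],[[0,0,0],[0,0,0],2.6],[[0,0,0],[0,0,0],2.6]]'; python3 - <<'E'
from h import *
plan((0,140,212),(0,60,285),(53,-138.5,285))
c=imaging.camera('side'); cv2.imwrite('pics/s6.png',cv2.resize(c['frame'][130:290,130:330,::-1],(600,480)))
E
```

```text
time_s: 13.43
eef_pos: [0.5043, 0.0211, 0.2086]
eef_rot: [-0.706, 0.708, 0.019, -0.021]
wrist_force: [0.1, -0.2, 0.8]
opening: 0.305
t 13.43 tcp mag [ -2.3 141.5 208.6] rot left [ 0.003  0.001 -0.003] op 0.31 F [ 0.1 -0.2  0.8] q6 -0.25
cm [ 0.23 -0.34 -0.15]
cm [ 0.  -7.3 -8. ]
cm [  5.3   -0.   -19.85]
```

View pics/s6.png

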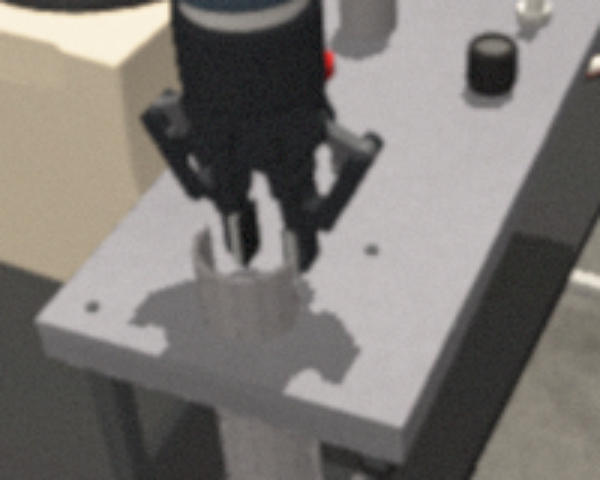

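Slug B has dropped as well; the mouth is empty. Now slug C, travelling high.

```bash
python3 -m jog '[[[0,-0.5,-1.5],[0,0,0],3],[[0,-2.5,-1.5],[0,0,0],5],[[0,-2.5,-2],[0,0,0],8.5],[[0.5,-2,-2.5],[0,0,0],8.5],[[0.8,0,-3],[0,0,0],8.5],[[0.8,0,-3],[0,0,0],8.5],[[0.8,0,-3],[0,0,0],8.5],[[0.8,0,-3],[0,0,0],8.5],[[0.8,0,-3],[0,0,0],8.5],[[0.4,0,-2],[0,0,0],8.5],[[0,0,-1],[0,0,0],8.5],[[0,0,0],[0,0,0],8.5]]'; python3 - <<'E'
from h import *
plan((53,-138.5,212))
E
```

```text
time_s: 14.48
eef_pos: [0.5703, -0.239, 0.2868]
eef_rot: [0.707, -0.706, -0.021, 0.022]
wrist_force: [-0.1, 0.6, 0.7]
opening: 0.995
t 14.48 tcp mag [  49.  -122.   286.8] rot left [-0.002  0.005 -0.001] op 0.99 F [-0.1  0.6  0.7] q6 -0.65
cm [ 0.4   7.48 -1.65]
```

```bash
python3 -m jog '[[[0.4,0,-1.4],[0,0,0],8.5],[[0,0,-0.2],[0,0,0],8.5],[[0,0,0],[0,0,0],8.5]]'; python3 - <<'E'
from h import *
plan((53,-138.5,212))
E
```

```text
time_s: 14.73
eef_pos: [0.5746, -0.2525, 0.2863]
eef_rot: [0.708, -0.705, -0.021, 0.023]
wrist_force: [0.1, 1.1, 0.0]
opening: 0.994
t 14.73 tcp mag [  52.6 -135.6  286.3] rot left [-0.005  0.005 -0.003] op 0.99 F [0.1 1.1 0. ] q6 -0.67
cm [ 0.04  7.43 -0.29]
```

```bash
python3 -m jog '[[[0,1.5,-0.2],[0,0,0],8.5],[[0,2.2,0],[0,0,0],8.5],[[0,2,0],[0,0,0],8.5],[[0,0.9,0],[0,0,0],8.5],[[0,0.4,0],[0,0,0],7],[[0,0,0],[0,0,0],5.2],[[0,0,0],[0,0,0],5.2],[[0,0,0],[0,0,0],5.2]]'; python3 - <<'E'
from h import *
plan((53,-138.5,212),(0,-138.5,212))
E
```

```text
time_s: 15.4
eef_pos: [0.5752, -0.2446, 0.2185]
eef_rot: [0.709, -0.705, -0.025, 0.024]
wrist_force: [0.2, -0.7, 0.4]
opening: 0.609
t 15.4 tcp mag [  53.7 -127.8  218.5] rot left [-0.005  0.013  0.002] op 0.61 F [ 0.2 -0.7  0.4] q6 -0.66
cm [-0.07  0.65 -1.07]
cm [-5.3  0.   0. ]
```

```bash
python3 -m jog '[[[0,0.4,-0.9],[0,0.01,0],5.2],[[0,0.2,-0.1],[0,0,0],5.2],[[0,0,0],[0,0,0],5.2]]'; python3 - <<'E'
from h import *
plan((53,-138.5,212),(0,-138.5,212))
E
```

```text
time_s: 15.65
eef_pos: [0.5774, -0.2561, 0.2152]
eef_rot: [0.708, -0.706, -0.023, 0.019]
wrist_force: [0.2, 0.9, -0.3]
opening: 0.613
t 15.65 tcp mag [  55.2 -139.4  215.2] rot left [-0.002  0.003  0.006] op 0.61 F [ 0.2  0.9 -0.3] q6 -0.67
cm [-0.22  0.32  0.09]
cm [-5.3  0.   0. ]
```

```bash
python3 -m jog '[[[-0.4,0.2,0],[0,0,0],5.2],[[-0.7,0,0],[0,0,0],5.2],[[-0.8,0,0],[0,0,0],5.2],[[-0.8,0,0],[0,0,0],5.2],[[-0.8,0,0],[0,0,0],5.2],[[-0.7,0,0],[0,0,0],5.2],[[-0.5,0,0],[0,0,0],5.2],[[-0.3,0,0],[0,0,0],5.2],[[0,0,0],[0,0,0],5.2]]'; python3 - <<'E'
from h import *
plan((0,-138.5,212))
E
```

```text
time_s: 16.4
eef_pos: [0.5221, -0.2601, 0.2136]
eef_rot: [0.707, -0.706, -0.023, 0.017]
wrist_force: [1.9, -1.0, 0.2]
opening: 0.61
t 16.4 tcp mag [-2.000e-01 -1.403e+02  2.136e+02] rot left [-0.001  0.001  0.008] op 0.61 F [ 1.9 -1.   0.2] q6 -0.73
cm [0.02 0.16 0.18]
```

```bash
python3 -m jog '[[[0.4,0,0],[0,0,0],5.2],[[0,0,0],[0,0,0],5.2],[[0,0,-0.8],[0,0,0],5.2],[[0,0,-1],[0,0,0],5.2],[[0,0,-0.8],[0,0,0],5.2],[[0,0,-0.3],[0,0,0],5],[[0,0,0],[0,0,0],4],[[0,0,0],[0,0,0],2.6],[[0,0,0],[0,0,0],2.6],[[0,0,0],[0,0,0],2.6]]'; python3 - <<'E'
from h import *
plan((4,-172,212),(0,121,212))
c=imaging.camera('top'); cv2.imwrite('pics/t7.png',cv2.resize(c['frame'][100:260,90:400,::-1],(775,400)))
E
```

```text
time_s: 17.23
eef_pos: [0.5284, -0.2932, 0.213]
eef_rot: [0.707, -0.706, -0.022, 0.017]
wrist_force: [-0.2, 0.1, -0.7]
opening: 0.304
t 17.23 tcp mag [   4.2 -173.7  213. ] rot left [-0.001  0.     0.007] op 0.3 F [-0.2  0.1 -0.7] q6 -0.76
cm [-0.02  0.1   0.17]
cm [-0.4  0.  29.3]
```

View pics/t7.png

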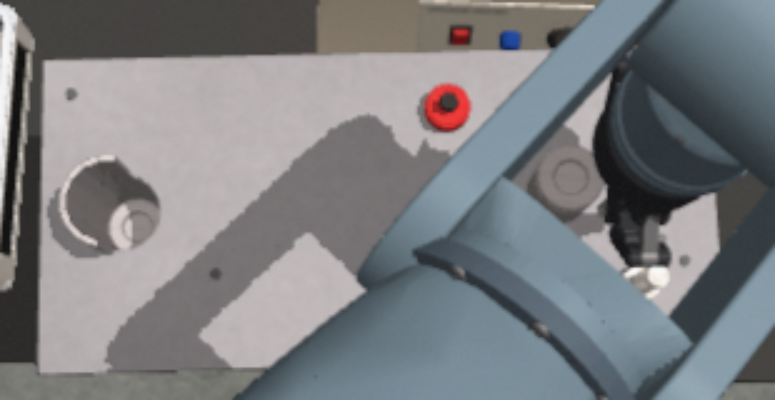

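The magnet and bolt (650,280) are standing, with the tube's slug visible at (138,222). C is at (570,178), just ahead of the fingers. Pushing along the x≈4 mm corridor.

```bash
python3 -m jog '[[[0,0.1,0.4],[0,0,0.004],2.6],[[0,0,0.8],[0,0,0],2.6],[[0,0,0.8],[0,0,0],2.6],[[0,0,0.9],[0,0,0],2.6],[[0,0,0.9],[0,0,0],2.6],[[0,0,0.9],[0,0,0],2.6],[[0,0,0.9],[0,0,0],2.6],[[0,0,0.9],[0,0,0],2.6],[[0,0,0.9],[0,0,0],2.6],[[0,0,0.9],[0,0,0],2.6],[[0,0,0.9],[0,0,0],2.6]]'; python3 - <<'E'
from h import *
plan((4,-60,212),(0,121,212))
E
```

```text
time_s: 18.2
eef_pos: [0.5224, -0.1914, 0.2123]
eef_rot: [-0.707, 0.707, 0.021, -0.019]
wrist_force: [1.0, -1.0, -0.7]
opening: 0.302
t 18.2 tcp mag [  3.9 -71.7 212.3] rot left [0.    0.001 0.003] op 0.3 F [ 1.  -1.  -0.7] q6 -0.62
cm [0.01 0.03 1.17]
cm [-0.4  0.  18.1]
```

```bash
python3 -m jog '[[[0,0,0.8],[0,0,0],2.6],[[0,0,0.9],[0,0,0],2.6],[[0,0,0.9],[0,0,0],2.6],[[0,0,0.9],[0,0,0],2.6],[[0,0,0.9],[0,0,0],2.6],[[-0.1,0,0.9],[0,0,0],2.6],[[0,0,0.9],[0,0,0],2.6],[[-0.1,0,0.9],[0,0,0],2.6],[[0,0,0.9],[0,0,0],2.6],[[-0.1,0,0.9],[0,0,0],2.6],[[0,0,0.8],[0,0,0],2.6],[[0,0,0.8],[0,0,0],2.6]]'; python3 - <<'E'
from h import *
plan((0,121,212))
E
```

```text
time_s: 19.2
eef_pos: [0.5119, -0.0749, 0.2122]
eef_rot: [-0.707, 0.707, 0.021, -0.019]
wrist_force: [-0.3, -0.9, 0.4]
opening: 0.304
t 19.2 tcp mag [ -0.   45.2 212.2] rot left [0.    0.002 0.003] op 0.3 F [-0.3 -0.9  0.4] q6 -0.43
cm [0.   0.02 7.58]
```

```bash
python3 -m jog '[[[0,0,0.8],[0,0,0],2.6],[[0,0,0.8],[0,0,0],2.6],[[0,0,0.8],[0,0,0],2.6],[[0,0,0.8],[0,0,0],2.6],[[0,0,0.8],[0,0,0],2.6],[[0,0,0.8],[0,0,0],2.6],[[0,0,0.6],[0,0,0],2.6],[[0,0,0.5],[0,0,0],2.6],[[0,0,0.4],[0,0,0],2.6],[[0,0,0.2],[0,0,0],2.6],[[0,0,0],[0,0,0],2.6]]'; python3 - <<'E'
from h import *
plan((0,140,212))
E
```

```text
time_s: 20.12
eef_pos: [0.5084, -0.0019, 0.2135]
eef_rot: [-0.706, 0.707, 0.023, -0.019]
wrist_force: [-0.7, -0.8, -0.6]
opening: 0.307
t 20.12 tcp mag [  0.5 118.2 213.5] rot left [0.002 0.003 0.005] op 0.31 F [-0.7 -0.8 -0.6] q6 -0.3
cm [-0.05  0.15  2.18]
```

```bash
python3 -m jog '[[[0,0.1,0.4],[0,0,0],2.6],[[0,0,0.5],[0,0,0],2.6],[[0,0,0.5],[0,0,0],2.6],[[0,0,0.5],[0,0,0],2.6],[[0,0,0.2],[0,0,0],2.6],[[0,0,0],[0,0,0],2.6],[[0,0,0],[0,0,0],2.6]]'; python3 - <<'E'
from h import *
plan((0,140,212))
c=imaging.camera('side'); cv2.imwrite('pics/s8.png',cv2.resize(c['frame'][130:290,130:330,::-1],(600,480)))
E
```

```text
time_s: 20.7
eef_pos: [0.5063, 0.0211, 0.2111]
eef_rot: [-0.706, 0.707, 0.021, -0.02]
wrist_force: [-1.1, 0.3, 0.1]
opening: 0.304
t 20.7 tcp mag [ -0.4 141.4 211.1] rot left [0.001 0.002 0.003] op 0.3 F [-1.1  0.3  0.1] q6 -0.25
cm [ 0.04 -0.09 -0.14]
```

View pics/s8.png

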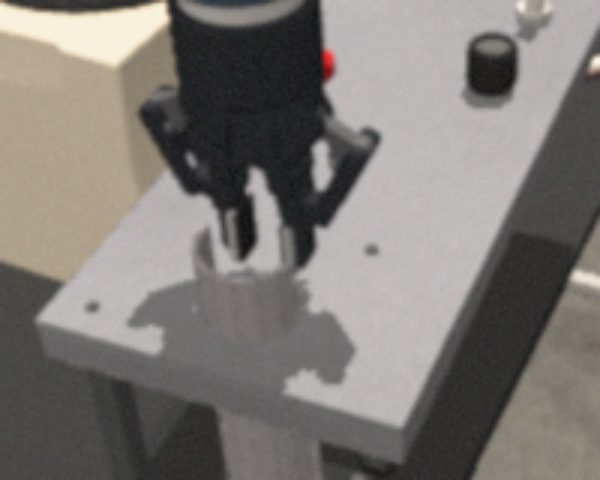

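The third slug has also gone in, with nothing showing above the stop. I'll withdraw and check from the top.

```bash
python3 -m jog '[[[0,-0.5,-1],[0,0,0],2.6],[[0,-2,-1.5],[0,0,0],2.6],[[0,-3,-1.5],[0,0,0],2.6],[[0,-3,-1.5],[0,0,0],2.6],[[-1,-2,-2.5],[0,0,0],2.6],[[-2,0,-3],[0,0,0],2.6],[[-2,0,-3],[0,0,0],2.6],[[-2,0,-3],[0,0,0],2.6],[[-2,0,-3],[0,0,0],2.6],[[-1,0,-1.5],[0,0,0],2.6],[[0,0,0],[0,0,0],2.6],[[0,0,0],[0,0,0],2.6]]'; python3 - <<'E'
from h import *
plan()
c=imaging.camera('top'); W=cloud(c); g=np.array([mag(p) for p in W.reshape(-1,3)]).reshape(384,512,3)
s=np.hypot(g[...,0],g[...,1]-165)<19; print('bore z pct',np.nanpercentile(g[s][:,2],[0,10,25,50,75,100]).round(1))
for b in blobs(c,.205,.27,(.4,.635,-.36,.09)): print(mag(list(b[0])+[.2])[:2].round(1),b[1:])
cv2.imwrite('pics/t9.png',cv2.resize(c['frame'][100:260,90:400,::-1],(775,400)))
E
```

```text
time_s: 21.75
eef_pos: [0.4136, -0.2159, 0.3269]
eef_rot: [-0.704, 0.709, 0.023, -0.019]
wrist_force: [1.2, 0.7, -0.3]
opening: 0.302
t 21.75 tcp mag [-106.   -90.2  326.9] rot left [0.007 0.003 0.006] op 0.3 F [ 1.2  0.7 -0.3] q6 -0.79
bore z pct [181.3 183.5 184.9 186.4 187.6 190.8]
[ 66.3 -63.1] (0.0164, [0.5828, -0.1792, 0.2127], 265)
[ -0.3 166.9] (0.0302, [0.5113, 0.0612, 0.2303], 379)
```

View pics/t9.png

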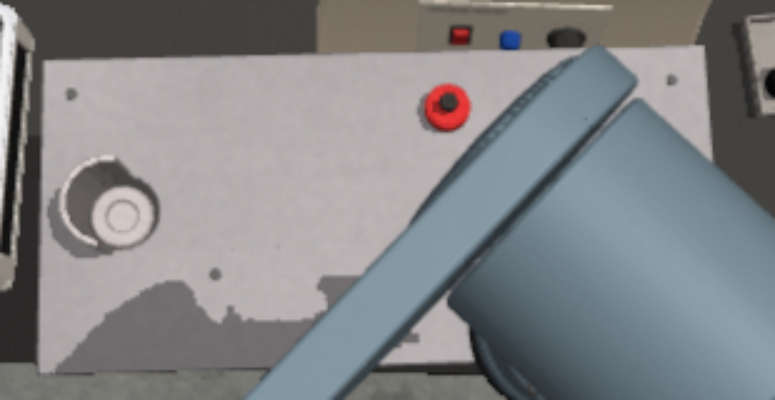

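The top slug sits level at z ≈ 187 mm, 11 mm below the deck (expected 188). A numeric side-camera check of the loose items, then hand in.

```bash
python3 - <<'E'
from h import *
c=imaging.camera('side'); W=cloud(c); g=np.array([mag(p) for p in W.reshape(-1,3)])
for n,x,y,h in(('bolt',-61.5,-190.5,60),('loupe',-59,-92.3,34),('magnet',65.5,-63,27)):
    s=g[(np.hypot(g[:,0]-x,g[:,1]-y)<35)&(g[:,2]>202)&(g[:,2]<265)]
    t=s[s[:,2]>198+h-6] if len(s) else s
    print(n,len(s),'top',s[:,2].max().round(1) if len(s) else None,'top xy',t[:,:2].mean(0).round(1) if len(t) else None)
E
```

```text
bolt 211 top 261.0 top xy [ -62.9 -187.3]
loupe 315 top 234.8 top xy [-59.6 -88.5]
magnet 167 top 227.9 top xy [ 65.5 -60.7]
```

```bash
python3 -c "
from bench import ctrl
print(ctrl.hand_in())"
```

```text
the job is handed in; nothing more can be done
None
```

All three slugs are in the tube, and I handed the job in at about 22 s of the 61 s limit. For each slug I straddled it loosely with the fingers and slid it sideways to the mouth line. I then set the fingers 26 mm apart behind it and pushed it along the deck until it dropped; nothing was gripped or lifted.

- **Slugs:** the top camera showed the uppermost slug level at about 187 mm (188 expected for three stacked), about 11 mm below the deck.
- **Loose items:** the bolt, loupe and magnet are all standing. The side camera's last positions agree with the first top-camera ones to about 2–4 mm. All three read a similar amount towards +y, so I take that as camera calibration error rather than movement.
- **Forces:** wrist force stayed under about 5 N in every reading I took.
- **Not confirmed:** in the last top picture the arm hid the bolt and loupe, so their final check rests on the side camera's depth alone.

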